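# Reset the bench fume extractor with its service key

### The job

Reset the fume extractor: take the service key from its wooden holder, push it fully home into the key switch on top of the grey control box, turn it clockwise (seen from above) to its stop and then back to its home stop while it is still fully in. Then withdraw it and stand it back fully down in its holder. Feel for the slot and the stops gently, never forcing the key against the switch, and leave the other things on the bench where they are.

Things in the scene. Friction and masses are not known exactly. Their poses are not given: they have to be found in the camera images.
- key: Loose double-bit service key, 50 g, standing upright. Origin at the lowest point of its steel shank, z up along the shank, x along the width of bit and grip, y along their thickness; a half turn about z looks and works the same. From the origin up: steel bit 20 (x) by 6 (y) mm from z 0 to 9 mm, round shank 6 mm thick up to z 18, round steel collar 34 mm across from z 18 to 22, grey plastic grip 34 (x) by 12 (y) mm from z 22 to 62. Fingers close on the grip along the key's y.
- key_collar (a point): Centre of the underside of the key's collar, 18 mm above the key's origin; it rests on the switch plate or on the holder when the key is fully in.
- key_grip (a point): Middle of the key's grip, 25 mm above the underside of the collar: a good grasp point.
- unit: Fixed grey control box of the extractor, 160 (x) by 130 (y) by 80 (z) mm, origin at the centre of its underside, z up. On its top is a square sprung steel switch plate 64 by 64 mm, 6 mm thick (it gives 1 mm per 6 N, 4 mm at most), the key slot through its middle, a turning plug with the same slot just below. The key is fully in when its collar lies on the plate; only then does it turn; it is held in until the plug is home.
- unit_lock (a point): Nominal centre of the key slot, level with the plate's top, 86 mm above the bench; fixed to the box. The switch was fitted by hand: the real slot (and the plate) lies up to 4.5 mm off this point along the box's x and as much along its y, square to the box. Slot: 21.6 mm along the box's x (the key's x goes along it, either way round), 7.6 mm wide, 1 mm chamfers.
- plug (a joint): Turn of the switch's plug in rad: 0 at home (a firm stop), growing clockwise seen from above, to a firm stop at 1.4. It has a dragging friction of about 0.08 N m, no spring. The key has about 0.08 rad of play in the plug either way, so it must turn farther than the plug to reach each stop. Past a stop the moment rises steeply: stop at 0.15 to 0.2 N m; 0.4 N m is forcing it, and so is pushing with over 20 N before it is in.
- holder: Fixed wooden key holder, block 80 (x) by 60 (y) by 40 (z) mm, origin at the centre of its underside. A slot 25 mm long (x) by 10 mm wide (y) goes through it from the top.
- holder_slot (a point): Centre of the holder's slot on the block's top, 40 mm above the bench. With the key fully down its collar lies on this top. The key stands here at the start, its x roughly along the holder's x.
- bottle: Loose amber bottle with white cap, 64 mm across, 140 mm tall, origin at the centre of its underside. Leave alone.
- beaker: Loose white cup, 72 mm across, 85 mm tall, origin at the centre of its underside. Leave alone.
- rosette: Loose round openwork white iron casting lying flat, 128 mm across, 8 mm thick, origin at the centre of its underside. Leave alone.
There are look-alikes about, which are no part of the job. There is more than one size of the unit; the job needs the smaller. Several things have the shape of the key; the one meant has the colours described above.

How it is judged:
By the outcome, as a careful person would: the job done as asked, in the order asked, and still so for the second after the job is handed in, with the robot touching nothing.
It also fails if it takes over 72 s, if anything falls off the work surface, if the arm or the gripper's body presses on something with over 40 N, if the wrist force passes 120 N, or if a joint passes its speed limit or range.

### The arm

A 7-joint arm with a two-finger parallel gripper is mounted at the origin on the work surface. World frame = base frame: x ahead of the robot, y to its left, z up, the work surface at z = 0. Lengths are in m, angles in rad, forces in N, time in s.
With the tool pointing down it reaches from about 0.425 to 0.875 m from the base axis. Payload 4.7 kg.
Tool frame: the origin (TCP) lies midway between the tips of the shut fingers; the grasp point (between the pads) lies 19 mm behind it (ctrl.grip_depth is the distance from the TCP to the grasp point, in m); z points along the fingers, y is the direction in which the jaws open and shut (so a half turn about z gives the same grasp; the last joint's range is limited). The gripper opens to 87 mm and grips with 3 to 60 N. Pads are 19 mm wide; open, the fingers measure 117 mm over their backs; the gripper's body (75 mm by 190 mm) begins 51 mm behind the grasp point.
Start: joints at [-1.12, 0.321, -0.07, 1.45, 0.023, 1.371, -0.057], TCP at [0.275, 0.589, 0.223] pointing down, gripper open.
Joint ranges: [-2.86, 2.86], [-0.3, 2.09], [-1.38, 1.24], [0.06, 2.45], [-1.56, 4.7], [0.09, 2.05], [-2.69, 2.69]. Speed limits (rad/s): [2.57, 2.57, 3.14, 3.14, 3.14, 3.14, 3.14].

### API

Orientations are given as a rotation vector (axis times angle).
In Python, from bench import ctrl gives the robot as it stands. The module is installed in compiled form; this text tells all that it offers.
- The arm moves only by the shell command python3 -m inch 'ROWS' [FORCE]. ROWS is JSON, a list of rows, each a list of 5 numbers: the opening, from -1 (shut) to 1 (fully open), so that 0 is half open, then the shift along the tool's x, y, z in mm, then the turn about the tool's z in rad. In form: [[fingers, tx, ty, tz, twist], ...]. A call has 1 to 5 rows; each row shifts and turns the pose as measured when the row begins, along the tool's axes as they then stand; what a row does not reach is not made up. A row lasts 1/8 s, in which the tool goes at most 62.5 mm and 10.7 degrees, less where a joint would pass 70% of its speed; a pose out of reach is approached as far as the arm can. A call is refused whole if a number of a shift passes 62.5 or a number of a turn 0.188, either way. A call with a gripper value outside its range is refused whole. The fingers move at their own pace and stop on an object; FORCE is the grip in N (left out, the last holds). Time passes only in rows, so rows that do not move let the fingers close. It gives the time, the measured TCP pose, the force and the opening at its end, in the units of the state.
- ctrl.get_state(): the state, without advancing time (a new reading comes with each control period).
- ctrl.get_image(name): name is "scene" or "top" or "wrist"; returns a dict with "color" (480x640x3 uint8, red, green, blue), "range_z" (480x640 float32, m along the optical axis (not along the pixel's ray), 0 where there is no reading), "K" (3x3 intrinsics, pixels), "distortion" ([k1, k2, p1, p2, k3] as OpenCV has them; the pictures are not rectified), "R" (3x3) and "t" (3): a world point X has camera coordinates R X + t. Camera axes: x right, y down, z forward; pixel columns grow to the right and rows downward; lengths in m; the calibration is good to about 2 mm. A picture is of the moment at which its call begins.
- ctrl.close_job(): hands the job in, once; it reports no verdict.
The state is a dict: "time": time; "joint_positions": joint angles; "qd": joint speeds; "joint_torque": joint torques, N m; "position": TCP position; "tool_rot": TCP orientation; "ft_force": force on the tool from outside, world axes, zero at the start; "torque": the same for the moment, N m; "grip_width": opening from 0.0 (shut) to 1.0 (fully open).
Only numpy, scipy, OpenCV 4.12 (cv2) and the standard library are available. Lean on these libraries where they do the work, as an engineer would, in place of code of your own. Each camera call takes 0.05 s, during which the arm holds its last target. There are 200 camera calls.

## Working session

There is one attempt and no reset: what is moved stays moved. The work goes in short steps, Python scripts to look and compute and a shell command to move; the robot and the scene stay as the last step left them, time stands still between calls to the robot, and variables do not carry over. Pictures are saved under pics/ and viewed, about 8 in all and at most 12, crops included, and the job is handed in when it is done.

```bash
mkdir -p pics && cat > h.py <<'E'
import numpy as np, cv2, json
from bench import ctrl
from scipy.spatial.transform import Rotation as Ro
def grab(n):
    im=ctrl.get_image(n); return im
def ray(im,u,v):
    p=cv2.undistortPoints(np.array([[[u,v]]],float),np.array(im["K"]),np.array(im["distortion"])).ravel()
    R=np.array(im["R"]);t=np.array(im["t"])
    return -R.T@t, R.T@np.array([p[0],p[1],1.])
def onplane(im,u,v,z):
    c,d=ray(im,u,v); return c+d*(z-c[2])/d[2]
def byrange(im,u,v):
    c,d=ray(im,u,v); return c+d*float(im["range_z"][int(round(v)),int(round(u))])
def proj(im,X):
    r=cv2.Rodrigues(np.array(im["R"]))[0]
    return cv2.projectPoints(np.array(X,float).reshape(-1,3),r,np.array(im["t"],float),np.array(im["K"]),np.array(im["distortion"]))[0].reshape(-1,2)
def cloud(im):
    h,w=im["range_z"].shape
    uv=np.stack(np.meshgrid(np.arange(w),np.arange(h)),-1).reshape(-1,1,2).astype(float)
    p=cv2.undistortPoints(uv,np.array(im["K"]),np.array(im["distortion"])).reshape(-1,2)
    z=im["range_z"].reshape(-1,1)
    return ((np.c_[p,np.ones(len(p))]*z-np.array(im["t"]))@np.array(im["R"])).reshape(h,w,3)
def save(n,c): cv2.imwrite("pics/"+n+".png",cv2.cvtColor(c,cv2.COLOR_RGB2BGR))
E
python3 - <<'E'
from h import *
import pickle
for n in("top","scene"):
    im=grab(n);save(n+"1",im["color"]);pickle.dump(im,open(n+".pkl","wb"))
    print(n,-np.array(im["R"]).T@im["t"],np.array(im["R"])[2],(im["range_z"]>0).mean())
s=ctrl.get_state();print(s)
E
```

```text
top [0.36783522 0.03193615 1.04595242] [ 0.10801883 -0.02514371 -0.99383083] 0.9959635416666667
scene [0.99469386 0.22479811 0.73025918] [-0.61253    -0.24089774 -0.75284479] 0.9959342447916667
{'time': 0.1, 'joint_positions': array([-1.11990438,  0.32172701, -0.07007301,  1.45155479,  0.02259224,
        1.37080199, -0.05688095]), 'qd': array([ 2.38515743e-03, -3.34241539e-03, -8.42627387e-05, -1.99779619e-03,
        1.71869361e-03, -2.37100902e-03,  5.61210664e-05]), 'joint_torque': array([-2.38567436e-04, -4.92572129e+01, -4.05875249e-01, -3.13398671e+01,
       -6.42592530e-02,  3.95178166e-02,  7.43207283e-05]), 'position': array([0.27481042, 0.58850059, 0.22158409]), 'tool_rot': array([-6.80556264e-01, -3.06670429e+00,  2.64079474e-03]), 'ft_force': array([-1.31086081, -0.1078494 , -0.69877511]), 'torque': array([-0.01572511,  0.02717677,  0.03523907]), 'grip_width': 0.992374778290932}
```

View pics/top1.png

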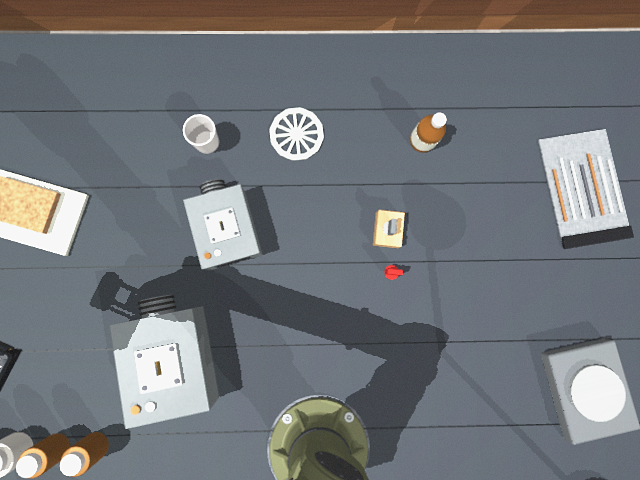

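View pics/scene1.png

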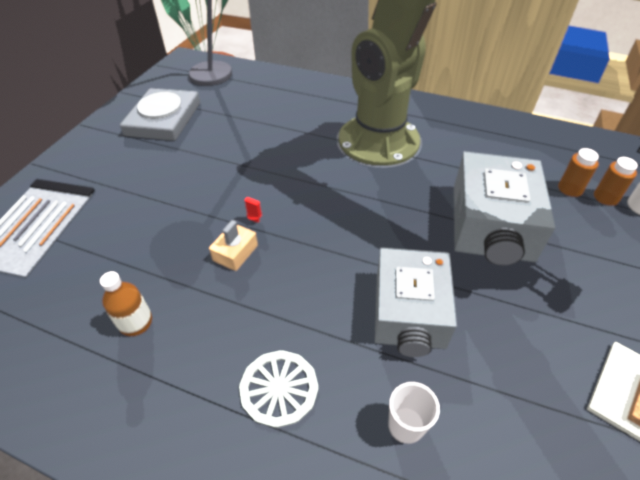

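Top view: the holder is at (390,229), with the grey key in it at (392,227). The red look-alike key is at (393,272). The small unit is at (222,226) with its plate, and the large look-alike unit is at (160,368). The beaker (200,133), rosette (297,134) and bottle (428,132) are to be left alone. Next I'll measure and check with crops.

```bash
python3 - <<'E'
from h import *
import pickle
I={n:pickle.load(open(n+".pkl","rb")) for n in("top","scene")}
print("tcp proj",[proj(I[n],[0.275,.589,.222])[0] for n in I],"base",[proj(I[n],[0,0,0])[0] for n in I])
def info(name,n,box,cond):
    im=I[n];P=cloud(im);u0,v0,u1,v1=box
    Q=P[v0:v1,u0:u1];C=im["color"][v0:v1,u0:u1]
    m=cond(Q,C);pts=Q[m][:,:2].astype(np.float32)
    r=cv2.minAreaRect(pts*1000)
    print(name,n,m.sum(),"med",np.median(Q[m],0).round(4),"rect mm",np.round(r[0],1),np.round(r[1],1),round(r[2],1))
# holder top z~.04 ; key grip; unit top .08, plate .086
for n,bh,bu,bl in(("top",(360,195,425,265),(175,175,270,275),(100,295,225,435)),("scene",(195,210,265,275),(360,235,470,360),(445,150,560,265))):
    Z=lambda a,b:(lambda Q,C:(Q[...,2]>a)&(Q[...,2]<b))
    info("holder",n,bh,Z(.032,.048)); info("grip",n,bh,Z(.06,.2)); info("unit",n,bu,Z(.073,.2)); info("big",n,bl,Z(.09,.3))
    wood=lambda Q,C:(Q[...,2]>.032)&(Q[...,2]<.05)&(C[...,0].astype(int)-C[...,2]>50)
    info("wood",n,bh,wood)
    plate=lambda Q,C:(Q[...,2]>.073)&(C.min(-1)>205)
    info("plate",n,bu,plate)
a=cv2.resize(I["top"]["color"][190:290,350:450],(400,400),interpolation=2);b=cv2.resize(I["top"]["color"][175:275,172:272],(400,400),interpolation=2)
save("crop1",np.hstack([b,a]))
E
```

```text
tcp proj [array([ -7.46522898, 342.92642314]), array([672.09907719, 197.92945396])] base [array([318.14896428, 447.65285758]), array([378.21507636, 139.35726205])]
holder top 776 med [ 0.4933 -0.1696  0.041 ] rect mm [ 495.9 -174.7] [60.7 80.4] 82.7
grip top 113 med [ 0.4944 -0.1719  0.0835] rect mm [ 494.8 -173.8] [12.  33.6] 83.2
unit top 4297 med [0.4995 0.2089 0.081 ] rect mm [512.  211.8] [184.5 132.3] 15.3
big top 9116 med [0.2056 0.3295 0.1067] rect mm [223.4 333.2] [251.2 172.7] 10.8
wood top 497 med [ 0.4985 -0.1666  0.0407] rect mm [ 495.9 -174.7] [60.7 80.4] 82.7
plate top 3590 med [0.5001 0.2096 0.0811] rect mm [453.4 178.8] [298.9 162. ] 31.3
holder scene 779 med [ 0.5089 -0.1635  0.0395] rect mm [ 467.2 -168.1] [ 62.5 144.2] 81.6
grip scene 190 med [ 0.5013 -0.1689  0.078 ] rect mm [ 498.4 -171.6] [12.8 35.6] 80.8
unit scene 5398 med [0.514  0.2122 0.0802] rect mm [514.2 213.4] [189.  131.2] 15.2
big scene 6209 med [0.2351 0.3343 0.1061] rect mm [224.9 334.6] [253.9 175. ] 10.2
wood scene 494 med [ 0.5142 -0.164   0.0393] rect mm [ 467.2 -168.1] [ 62.5 144.2] 81.6
plate scene 4629 med [0.5116 0.2118 0.0803] rect mm [702.1 244.2] [570.  138.3] 9.9
```

View pics/crop1.png

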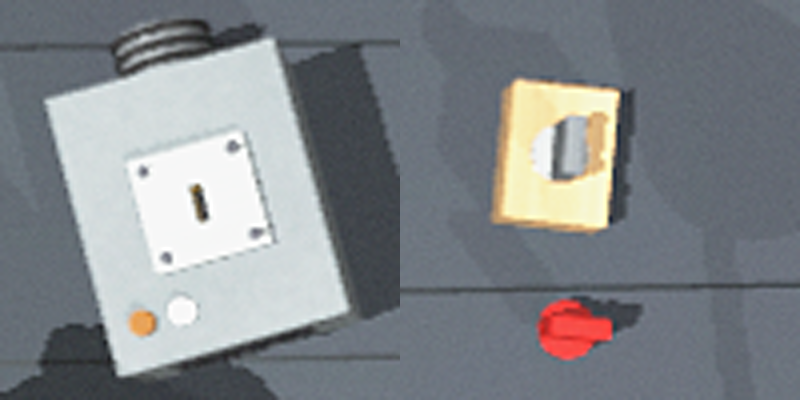

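The right-hand key has a grey grip and steel collar and stands in the wooden holder. Grip measures 34x12 mm with its top at 0.084 m, so it is the one; the red one is the decoy. The left unit's top is 130 mm wide at z 0.080, so it is the smaller one; the other unit is 173 mm wide at z 0.106.

```bash
cat >> h.py <<'E'
def delta(x,y,z,yaw,s=None):
    """rows needed (tool mm, twist rad) to TCP x,y,z with tool y at yaw deg"""
    s=s or ctrl.get_state(); R=Ro.from_rotvec(s["tool_rot"]).as_matrix(); p=np.array(s["position"])
    d=R.T@(np.array([x,y,z])-p)*1000
    cur=np.degrees(np.arctan2(R[1,1],R[0,1])); tw=-np.radians((yaw-cur+180)%360-180)
    print("t",round(s["time"],2),"pos",p.round(4),"tooly",round(cur,2),"tilt",R[2,:2].round(4),"F",np.round(s["ft_force"],2),"M",np.round(s["torque"],3),"grip",round(s["grip_width"],4),"q7",round(s["joint_positions"][6],2))
    print("DELTA mm",d.round(2),"twist",round(tw,4))
E
python3 - <<'E'
from h import *
im=grab("wrist");s=ctrl.get_state();R=Ro.from_rotvec(s["tool_rot"]).as_matrix()
c=-np.array(im["R"]).T@im["t"]
print("cam in tool",R.T@(c-s["position"]),"axes in tool\n",(R.T@np.array(im["R"]).T).round(3),"K",np.array(im["K"]).round(1))
delta(.45,.21,.25,83)
delta(.497,-.173,.25,83)
E
```

```text
cam in tool [ 0.06828818 -0.00065453 -0.16225472] axes in tool
 [[ 0.    -0.968 -0.25 ]
 [ 1.     0.     0.   ]
 [-0.    -0.25   0.968]] K [[352.8   0.  321.9]
 [  0.  352.8 240.6]
 [  0.    0.    1. ]]
t 0.15 pos [0.2748 0.5886 0.2217] tooly 64.98 tilt [-0.0001 -0.0014] F [-0.27  0.14  0.93] M [ 0.009 -0.034 -0.005] grip 0.997 q7 -0.06
DELTA mm [-318.88 -269.01  -27.85] twist -0.3145
t 0.15 pos [0.2748 0.5886 0.2217] tooly 64.98 tilt [-0.0001 -0.0014] F [-0.27  0.14  0.93] M [ 0.009 -0.034 -0.005] grip 0.997 q7 -0.06
DELTA mm [-523.46 -596.18  -27.36] twist -0.3145
```

```bash
python3 -m inch '[[1,-46,-31,-4,0],[1,-46,-31,-4,0],[1,-46,-31,-4,0],[1,-46,-31,-4,0],[1,-46,-31,-4,0]]' && python3 -m inch '[[1,-46,-31,-4,0],[1,-46,-31,-4,0],[1,-46,-31,0,-0.16],[1,0,0,0,-0.16],[1,0,0,0,0]]'
python3 - <<'E'
from h import *
import pickle
im=grab("wrist");save("w1",im["color"]);pickle.dump(im,open("w1.pkl","wb"))
delta(.497,-.173,.25,83)
P=cloud(im);C=im["color"]
z=P[...,2]
m=(C.min(-1)>200)&(z>.06)&(z<.1)
print(np.median(z[m]),m.sum())
E
```

```text
time: 0.78
position: [0.4174, 0.3484, 0.239]
tool_rot: [-0.663, -3.067, 0.006]
ft_force: [1.3, 0.1, 0.3]
grip_width: 1.001
time: 1.4
position: [0.5092, 0.1951, 0.247]
tool_rot: [-0.169, -3.134, 0.007]
ft_force: [-0.1, 0.6, 0.5]
grip_width: 1.001
t 1.45 pos [0.5094 0.1945 0.247 ] tooly 83.73 tilt [ 0.0027 -0.0054] F [-0.26 -0.78 -0.24] M [ 0.001 -0.019  0.019] grip 1.0002 q7 1.06
DELTA mm [ -27.78 -366.7    -1.06] twist 0.0128
0.08049379684686682 21199
```

View pics/w1.png

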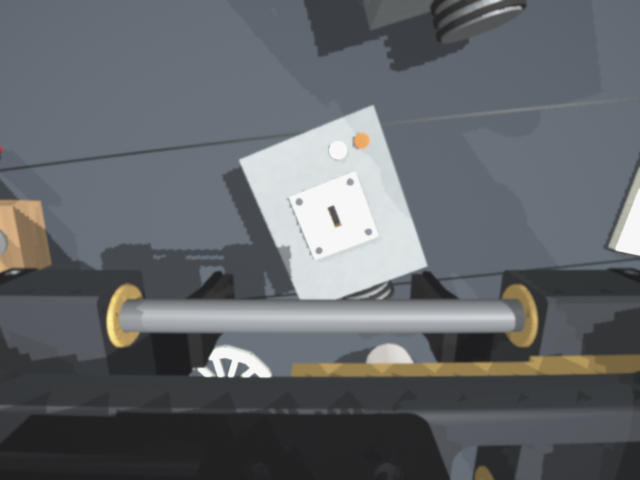

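Wrist view: plate corners are about (290,197), (357,172), (380,238) and (317,260), with the slot at (335,216). Now to measure the slot and the angle, and check the height by a second view (top camera ray).

```bash
cat > slot.py <<'E'
from h import *
def slot(im,box,tag):
    u0,v0,u1,v1=box;C=im["color"][v0:v1,u0:u1].astype(int);g=C.min(-1)
    w=((g>225)*255).astype(np.uint8)
    cs=cv2.findContours(w,cv2.RETR_CCOMP,cv2.CHAIN_APPROX_NONE)
    k=max(range(len(cs[0])),key=lambda i:cv2.contourArea(cs[0][i]))
    hull=cv2.convexHull(cs[0][k])
    rp=np.array([onplane(im,u+u0,v+v0,.086)[:2]*1000 for u,v in hull[:,0]],np.float32)
    r=cv2.minAreaRect(rp);print(tag,"plate",np.round(r[0],1),np.round(r[1],1),round(r[2],2))
    ms=np.zeros(w.shape,np.uint8);cv2.drawContours(ms,[hull],-1,255,-1)
    M=cv2.moments(hull);cx,cy=M["m10"]/M["m00"],M["m01"]/M["m00"]
    yy,xx=np.mgrid[:w.shape[0],:w.shape[1]]
    d=(ms>0)&(g<170)&(np.hypot(xx-cx,yy-cy)<0.25*np.sqrt(M["m00"]))
    v,u=np.nonzero(d);q=np.array([onplane(im,a+u0,b+v0,.086)[:2]*1000 for a,b in zip(u,v)],np.float32)
    r=cv2.minAreaRect(q)
    e=np.linalg.eigh(np.cov(q.T))[1][:,1]
    print(tag,"slot px",u.mean()+u0,v.mean()+v0,"mean",q.mean(0).round(1),"rect",np.round(r[0],1),np.round(r[1],1),round(r[2],1),"yaw",round(np.degrees(np.arctan2(*e[::-1]))%180,1))
    return u.mean()+u0,v.mean()+v0
E
python3 - <<'E'
from slot import *
import pickle
a=pickle.load(open("w1.pkl","rb"));b=pickle.load(open("top.pkl","rb"));c=pickle.load(open("scene.pkl","rb"))
pa=slot(a,(280,160,390,270),"wrist");pb=slot(b,(196,198,246,250),"top");pc=slot(c,(385,255,445,310),"scene")
A=[];B=[]
for im,p in((a,pa),(b,pb),(c,pc)):
    o,d=ray(im,*p);d/=np.linalg.norm(d);N=np.eye(3)-np.outer(d,d);A.append(N);B.append(N@o)
print("triangulated wrist/top",np.linalg.solve(A[0]+A[1],B[0]+B[1]).round(4),"all",np.linalg.solve(sum(A),sum(B)).round(4))
P=cloud(a);z=P[...,2]
m=(z>.074)&(z<.092)&(a["color"].min(-1)>120);m[290:]=0;m[:90]=0
pts=P[m][:,:2].astype(np.float32)*1000;r=cv2.minAreaRect(pts);print("box",np.round(r[0],1),np.round(r[1],1),r[2])
E
```

```text
wrist plate [501.6 206.4] [65.9 65.3] 14.9
wrist slot px 334.0 216.020979020979 mean [501.3 206.2] rect [501.4 206.2] [19.8  6.2] 15.7 yaw 15.5
top plate [502.1 207.2] [64.6 65.6] 15.33
top slot px 221.35714285714286 225.21428571428572 mean [501.9 206.5] rect [501.6 206.3] [20.5  6.3] 15.9 yaw 13.7
scene plate [501.7 207.3] [67.9 67.5] 14.67
scene slot px 414.90909090909093 282.77272727272725 mean [503.9 208. ] rect [503.4 208. ] [15.7  3.6] 13.5 yaw 15.9
triangulated wrist/top [0.5014 0.2062 0.0871] all [0.502  0.207  0.0833]
box [500.9 208.1] [160.6 130.4] 15.112191200256348
```

```bash
python3 -m inch '[[1,-4,-61,0,0],[1,-4,-61,0,0],[1,-4,-61,0,0],[1,-4,-61,0,0],[1,-4,-61,0,0]]' && python3 -m inch '[[1,-4,-58,0,0],[1,0,0,0,0],[1,0,0,0,0]]'
python3 - <<'E'
from h import *
import pickle
im=grab("wrist");save("w2",im["color"]);pickle.dump(im,open("w2.pkl","wb"))
delta(.497,-.173,.25,83)
P=cloud(im);C=im["color"].astype(int);z=P[...,2]
ok=np.hypot(P[...,0]-.496,P[...,1]+.173)<.08
for nm,m in(("grip",ok&(z>.07)&(z<.1)),("wood",ok&(z>.033)&(z<.047))):
    m[300:]=0
    r=cv2.minAreaRect(P[m][:,:2].astype(np.float32)*1000);print(nm,m.sum(),np.median(z[m]),np.round(r[0],1),np.round(r[1],1),r[2])
E
```

```text
time: 2.08
position: [0.4959, -0.108, 0.2476]
tool_rot: [-0.16, -3.135, 0.006]
ft_force: [-0.2, -0.4, 0.5]
grip_width: 0.998
time: 2.45
position: [0.493, -0.1704, 0.2481]
tool_rot: [-0.179, -3.135, 0.008]
ft_force: [-0.1, 0.5, -0.3]
grip_width: 1.005
t 2.5 pos [ 0.4928 -0.1709  0.2482] tooly 83.49 tilt [ 0.0012 -0.0057] F [-0.11 -0.88  0.69] M [ 0.01  -0.027 -0.063] grip 0.9997 q7 1.75
DELTA mm [-4.39 -1.65 -1.82] twist 0.0086
grip 441 0.08405768574938569 [ 495.1 -174.3] [10.7 33.9] 83.53421020507812
wood 3678 0.04033916011931399 [ 495.7 -174.4] [59.8 80.6] 82.36361694335938
```

View pics/w2.png

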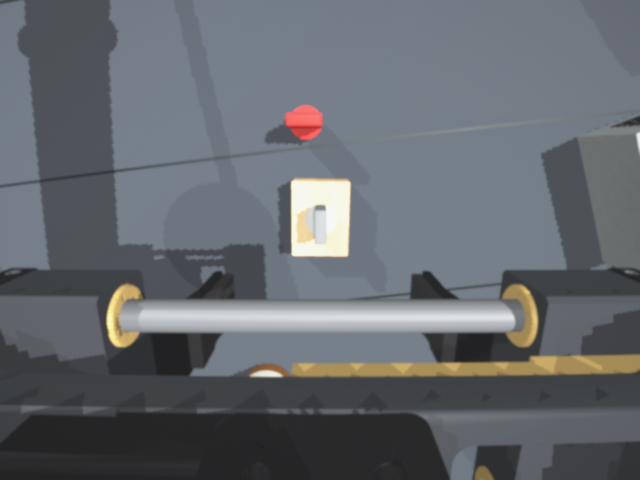

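Wrist view: grey key at (320,222) in the holder (320,217), red decoy at (304,122). The key and holder measurements agree with the top camera within 1 mm, and the heights match (0.084, 0.040). Descending to the grasp.

```bash
python3 -c "
from h import *
delta(.4953,-.1743,.046,83.3)" && python3 -m inch '[[1,-3,-3,50,0],[1,0,0,50,0],[1,0,0,45,0],[1,0,0,30,0],[1,0,0,0,0]]' 20 && python3 -c "
from h import *
delta(.4953,-.1743,.046,83.3)"
```

```text
t 2.5 pos [ 0.4928 -0.1709  0.2482] tooly 83.49 tilt [ 0.0012 -0.0057] F [-0.11 -0.88  0.69] M [ 0.01  -0.027 -0.063] grip 0.9997 q7 1.75
DELTA mm [ -3.08  -1.98 202.19] twist 0.0034
time: 3.12
position: [0.4993, -0.1641, 0.069]
tool_rot: [0.157, 3.136, -0.004]
ft_force: [-0.5, -0.2, -0.1]
grip_width: 0.996
t 3.12 pos [ 0.4993 -0.1641  0.069 ] tooly 84.26 tilt [-0.0015 -0.0025] F [-0.47 -0.24 -0.09] M [ 0.036  0.018 -0.014] grip 0.9959 q7 1.85
DELTA mm [  2.99 -10.5   23.04] twist 0.0168
```

```bash
python3 -m inch '[[1,3,-10,5,0.017],[1,0,0,8,0],[1,0,0,8,0],[1,0,0,0,0]]' && python3 -c "
from h import *
delta(.4953,-.1743,.046,83.3)"
```

```text
time: 3.62
position: [0.4984, -0.1735, 0.0505]
tool_rot: [0.182, 3.129, -0.004]
ft_force: [-0.6, -0.2, 0.2]
grip_width: 0.999
t 3.62 pos [ 0.4984 -0.1735  0.0505] tooly 83.34 tilt [-0.0079 -0.002 ] F [-0.59 -0.17  0.2 ] M [ 0.011  0.006 -0.064] grip 0.999 q7 1.87
DELTA mm [ 3.05 -1.12  4.51] twist 0.0007
```

```bash
python3 -m inch '[[1,3,-1,4.5,0],[1,0,0,0,0]]' && python3 -c "
from h import *
delta(.4953,-.1743,.046,83.3)" && python3 -m inch '[[-1,0,0,0,0],[-1,0,0,0,0],[-1,0,0,0,0],[-1,0,0,0,0],[-1,0,0,0,0]]' 20 && python3 -c "
from h import *
delta(.4953,-.1743,.046,83.3)"
```

```text
time: 3.88
position: [0.4955, -0.1744, 0.0461]
tool_rot: [0.182, 3.128, -0.004]
ft_force: [-0.4, 0.5, -0.3]
grip_width: 0.999
t 3.88 pos [ 0.4955 -0.1744  0.0461] tooly 83.33 tilt [-0.0086 -0.002 ] F [-0.36  0.52 -0.33] M [-0.024  0.012  0.003] grip 0.9989 q7 1.87
DELTA mm [0.17 0.07 0.12] twist 0.0005
time: 4.5
position: [0.4959, -0.1744, 0.0466]
tool_rot: [0.182, 3.127, -0.004]
ft_force: [0.6, -0.4, -0.8]
grip_width: 0.512
t 4.5 pos [ 0.4959 -0.1744  0.0466] tooly 83.34 tilt [-0.0095 -0.0019] F [ 0.59 -0.36 -0.77] M [ 0.016  0.073 -0.02 ] grip 0.5118 q7 1.87
DELTA mm [0.6  0.01 0.55] twist 0.0007
```

```bash
python3 -m inch '[[-1,0,0,0,0],[-1,0,0,0,0],[-1,0,0,0,0],[-1,0,0,0,0],[-1,0,0,0,0]]' && python3 -m inch '[[-1,0,0,0,0],[-1,0,0,0,0]]' && python3 -c "
from h import *
delta(.4953,-.1743,.046,83.3)"
```

```text
time: 5.12
position: [0.4959, -0.1743, 0.0466]
tool_rot: [0.182, 3.127, -0.004]
ft_force: [-0.4, 0.7, -0.0]
grip_width: 0.131
time: 5.38
position: [0.4959, -0.1743, 0.0466]
tool_rot: [0.182, 3.127, -0.004]
ft_force: [-1.2, 0.5, 0.3]
grip_width: 0.137
t 5.38 pos [ 0.4959 -0.1743  0.0466] tooly 83.34 tilt [-0.0095 -0.0018] F [-1.21  0.5   0.29] M [0.057 0.049 0.022] grip 0.1367 q7 1.87
DELTA mm [ 0.62 -0.07  0.55] twist 0.0008
```

```bash
python3 -m inch '[[-1,0,0,0,0],[-1,0,0,-8,0],[-1,0,0,-12,0],[-1,0,0,-15,0],[-1,0,0,-30,0]]' 40 && python3 -m inch '[[-1,0,0,-40,0],[-1,0,0,-30,0],[-1,0,0,0,0]]' && python3 - <<'E'
from h import *
delta(.5015,.2063,.16,105.1)
im=grab("wrist");save("w3",im["color"][180:480])
E
```

```text
time: 6.0
position: [0.4937, -0.1739, 0.1134]
tool_rot: [0.183, 3.131, -0.004]
ft_force: [0.8, 0.5, -1.1]
grip_width: 0.131
time: 6.38
position: [0.4951, -0.1747, 0.1912]
tool_rot: [0.184, 3.123, -0.004]
ft_force: [-1.1, 0.2, -1.1]
grip_width: 0.137
t 6.38 pos [ 0.4951 -0.1747  0.1912] tooly 83.27 tilt [-0.0137 -0.0018] F [-1.05  0.18 -1.14] M [ 0.069 -0.032  0.006] grip 0.1371 q7 1.78
DELTA mm [ 38.67 379.16  29.99] twist -0.381
```

View pics/w3.png

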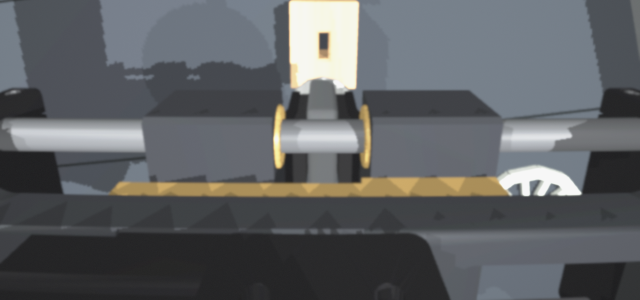

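The key is held in the jaws, and the empty holder slot is visible at (323,225). Moving over the switch.

```bash
python3 -m inch '[[-1,6,54,0,0],[-1,6,54,0,0],[-1,6,54,0,0],[-1,6,54,0,0],[-1,6,54,0,0]]' && python3 -m inch '[[-1,5,54,0,0],[-1,4,54,0,-0.12],[-1,0,0,0,-0.13],[-1,0,0,0,-0.13],[-1,0,0,0,0]]' && python3 - <<'E'
from h import *
delta(.5022,.2064,.125,105.1)
E
```

```text
time: 7.05
position: [0.4933, 0.0987, 0.1829]
tool_rot: [0.203, 3.131, -0.009]
ft_force: [0.3, 0.7, -0.0]
grip_width: 0.137
time: 7.68
position: [0.4919, 0.2152, 0.1739]
tool_rot: [0.423, -3.103, 0.016]
ft_force: [-0.5, 0.7, -1.3]
grip_width: 0.134
t 7.67 pos [0.4919 0.2152 0.1739] tooly 105.53 tilt [ 0.0114 -0.0085] F [-0.55  0.7  -1.27] M [ 0.062 -0.01   0.075] grip 0.1339 q7 1.39
DELTA mm [ -8.09 -10.8   48.87] twist 0.0075
```

```bash
python3 -m inch '[[-1,-8,-11,15,0.007],[-1,0,0,18,0],[-1,0,0,12,0],[-1,0,0,0,0],[-1,0,0,0,0]]' && python3 - <<'E'
from h import *
delta(.5022,.2064,.118,105.1)
E
```

```text
time: 8.3
position: [0.5017, 0.203, 0.123]
tool_rot: [0.399, -3.102, 0.019]
ft_force: [-0.2, 0.4, -0.5]
grip_width: 0.132
t 8.3 pos [0.5017 0.203  0.123 ] tooly 104.66 tilt [ 0.0158 -0.0104] F [-0.24  0.37 -0.54] M [ 0.117 -0.028  0.003] grip 0.1322 q7 1.42
DELTA mm [-1.41  3.18  4.96] twist -0.0076
```

```bash
python3 -m inch '[[-1,-2,3.4,3,-0.0076],[-1,0,0,0,0],[-1,0,0,0,0]]' && python3 - <<'E'
from h import *
delta(.5028,.2068,.118,105.1)
im=grab("wrist");save("w4",cv2.resize(im["color"][150:330,220:420],(800,720))[:600])
E
```

```text
time: 8.68
position: [0.5035, 0.208, 0.1211]
tool_rot: [0.413, -3.102, 0.017]
ft_force: [-0.9, -1.1, -0.1]
grip_width: 0.135
t 8.68 pos [0.5035 0.208  0.1211] tooly 105.17 tilt [ 0.0135 -0.0094] F [-0.87 -1.05 -0.09] M [0.09  0.022 0.024] grip 0.1351 q7 1.42
DELTA mm [ 0.93 -0.96  3.09] twist 0.0012
```

View pics/w4.png

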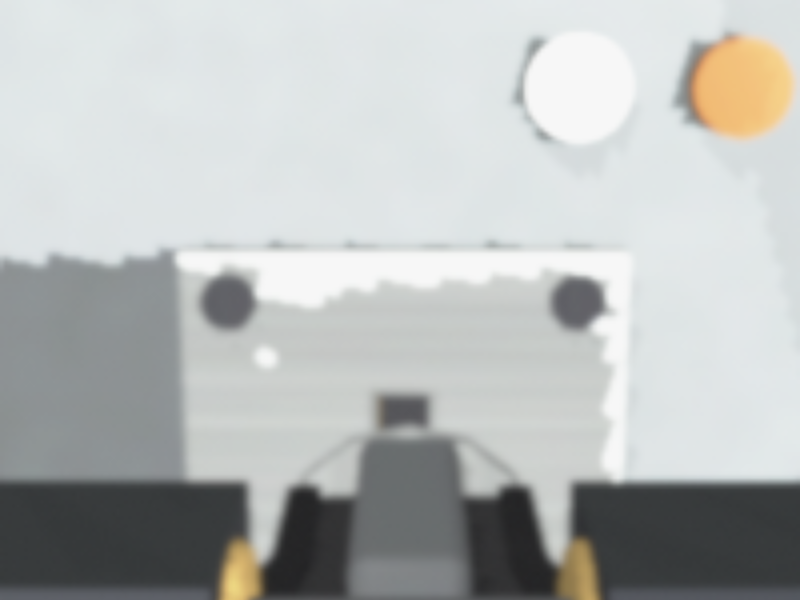

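Enlarged view: slot at crop (404,412), centred on the plate (180–630), with the grip at about x 410, so it agrees with the computed 1 mm shift. Next is a gentle descent.

```bash
python3 -m inch '[[-1,0.9,-1,3,0.001],[-1,0,0,3,0],[-1,0,0,2,0],[-1,0,0,0,0]]' && python3 - <<'E'
from h import *
delta(.5028,.2068,.11,105.1)
E
```

```text
time: 9.22
position: [0.5027, 0.2065, 0.1126]
tool_rot: [0.411, -3.102, 0.017]
ft_force: [0.1, -0.0, -1.2]
grip_width: 0.132
t 9.22 pos [0.5027 0.2065 0.1126] tooly 105.09 tilt [ 0.0134 -0.0093] F [ 0.13 -0.04 -1.21] M [ 0.064  0.016 -0.04 ] grip 0.1318 q7 1.42
DELTA mm [-0.26  0.29  2.59] twist -0.0001
```

```bash
python3 -m inch '[[-1,0,0,2,0],[-1,0,0,1,0],[-1,0,0,0,0]]' && python3 -m inch '[[-1,0,0,1,0],[-1,0,0,0,0]]'&& python3 - <<'E'
from h import *
delta(.5028,.2068,.0926,105.1)
E
```

```text
time: 9.6
position: [0.5027, 0.2065, 0.1094]
tool_rot: [0.411, -3.102, 0.017]
ft_force: [-0.6, 0.5, -0.5]
grip_width: 0.133
time: 9.85
position: [0.5027, 0.2065, 0.1084]
tool_rot: [0.411, -3.102, 0.017]
ft_force: [0.5, -0.5, -0.9]
grip_width: 0.136
t 9.85 pos [0.5027 0.2065 0.1084] tooly 105.1 tilt [ 0.0133 -0.0093] F [ 0.5  -0.46 -0.88] M [ 0.101  0.005 -0.043] grip 0.1362 q7 1.42
DELTA mm [-0.38  0.4  15.76] twist -0.0
```

```bash
python3 -m inch '[[-1,0,0,1.5,0],[-1,0,0,1.5,0],[-1,0,0,0,0]]' && python3 -m inch '[[-1,0,0,1.5,0],[-1,0,0,1.5,0],[-1,0,0,0,0]]'&& python3 - <<'E'
from h import *
delta(.5028,.2068,.0926,105.1)
E
```

```text
time: 10.22
position: [0.5027, 0.2065, 0.1052]
tool_rot: [0.411, -3.103, 0.017]
ft_force: [0.2, 0.7, -0.6]
grip_width: 0.131
time: 10.6
position: [0.5026, 0.2065, 0.102]
tool_rot: [0.411, -3.102, 0.017]
ft_force: [-0.6, -0.5, -1.1]
grip_width: 0.138
t 10.6 pos [0.5026 0.2065 0.102 ] tooly 105.1 tilt [ 0.0133 -0.0093] F [-0.56 -0.47 -1.07] M [ 0.107 -0.032  0.02 ] grip 0.1381 q7 1.43
DELTA mm [-0.39  0.37  9.35] twist -0.0
```

```bash
python3 -m inch '[[-1,0,0,1.5,0],[-1,0,0,1.5,0],[-1,0,0,0,0]]' && python3 -m inch '[[-1,0,0,1.5,0],[-1,0,0,1.5,0],[-1,0,0,0,0]]'&& python3 -m inch '[[-1,0,0,1,0],[-1,0,0,0,0]]'&& python3 - <<'E'
from h import *
delta(.5028,.2068,.0926,105.1)
E
```

```text
time: 10.98
position: [0.5026, 0.2064, 0.0987]
tool_rot: [0.411, -3.103, 0.017]
ft_force: [-0.6, 0.7, -0.7]
grip_width: 0.134
time: 11.35
position: [0.5026, 0.2064, 0.0955]
tool_rot: [0.411, -3.103, 0.017]
ft_force: [-0.1, -0.1, -0.7]
grip_width: 0.133
time: 11.6
position: [0.5026, 0.2064, 0.0945]
tool_rot: [0.411, -3.103, 0.017]
ft_force: [0.2, 0.5, -1.7]
grip_width: 0.132
t 11.6 pos [0.5026 0.2064 0.0945] tooly 105.1 tilt [ 0.0132 -0.0093] F [ 0.18  0.51 -1.68] M [ 0.069  0.001 -0.006] grip 0.1325 q7 1.43
DELTA mm [-0.37  0.38  1.85] twist 0.0
```

```bash
python3 -m inch '[[-1,0,0,1,0],[-1,0,0,0,0]]' && python3 -m inch '[[-1,0,0,1,0],[-1,0,0,0,0]]'&& python3 - <<'E'
from h import *
delta(.5028,.2068,.0926,105.1)
E
```

```text
time: 11.85
position: [0.5026, 0.2064, 0.0935]
tool_rot: [0.411, -3.103, 0.017]
ft_force: [-0.5, -0.7, -0.8]
grip_width: 0.136
time: 12.1
position: [0.5027, 0.2064, 0.0927]
tool_rot: [0.411, -3.103, 0.017]
ft_force: [0.4, 0.1, -0.3]
grip_width: 0.133
t 12.1 pos [0.5027 0.2064 0.0927] tooly 105.1 tilt [ 0.0127 -0.0092] F [ 0.37  0.07 -0.35] M [0.079 0.054 0.022] grip 0.1332 q7 1.43
DELTA mm [-0.15  0.35  0.05] twist -0.0001
```

```bash
python3 -m inch '[[-1,0,0,0.8,0],[-1,0,0,0,0]]' && python3 -m inch '[[-1,0,0,0.8,0],[-1,0,0,0,0]]'&& python3 - <<'E'
from h import *
delta(.5028,.2068,.0926,105.1)
E
```

```text
time: 12.35
position: [0.5028, 0.2064, 0.0923]
tool_rot: [0.411, -3.103, 0.017]
ft_force: [0.0, -1.4, 1.3]
grip_width: 0.137
time: 12.6
position: [0.5028, 0.2064, 0.0921]
tool_rot: [0.411, -3.103, 0.016]
ft_force: [-1.4, -1.0, 3.4]
grip_width: 0.137
t 12.6 pos [0.5028 0.2064 0.0921] tooly 105.09 tilt [ 0.0126 -0.0089] F [-1.42 -0.99  3.43] M [-0.075  0.338  0.02 ] grip 0.1367 q7 1.43
DELTA mm [-0.08  0.36 -0.55] twist -0.0002
```

```bash
python3 -m inch '[[-1,0,0,1.2,0],[-1,0,0,1.2,0]]' && python3 -m inch '[[-1,0,0,1.2,0],[-1,0,0,0,0]]'&& python3 - <<'E'
from h import *
delta(.5028,.2068,.0926,105.1)
E
```

```text
time: 12.85
position: [0.5028, 0.2064, 0.0908]
tool_rot: [0.411, -3.103, 0.016]
ft_force: [-3.9, -0.6, 8.9]
grip_width: 0.132
time: 13.1
position: [0.5028, 0.2065, 0.0915]
tool_rot: [0.411, -3.103, 0.015]
ft_force: [-3.0, -2.1, 5.8]
grip_width: 0.136
t 13.1 pos [0.5028 0.2065 0.0915] tooly 105.08 tilt [ 0.0126 -0.0081] F [-3.02 -2.06  5.83] M [-0.217  0.612  0.019] grip 0.1357 q7 1.43
DELTA mm [-0.07  0.32 -1.14] twist -0.0003
```

```bash
python3 -m inch '[[-1,0,-0.1,0.4,0.08],[-1,0,0,0.3,0]]' && python3 - <<'E'
from h import *
delta(.5028,.2068,.0926,105.1)
E
python3 -m inch '[[-1,0,-0.1,0.4,0.08],[-1,0,0,0.3,0]]' && python3 - <<'E'
from h import *
delta(.5028,.2068,.0926,105.1)
E
python3 -m inch '[[-1,0,-0.1,0.4,0.08],[-1,0,0,0.3,0]]' && python3 - <<'E'
from h import *
delta(.5028,.2068,.0926,105.1)
E
```

```text
time: 13.35
position: [0.5032, 0.2069, 0.0917]
tool_rot: [0.285, -3.119, 0.014]
ft_force: [-1.7, -0.9, 4.7]
grip_width: 0.135
t 13.35 pos [0.5032 0.2069 0.0917] tooly 100.44 tilt [ 0.0107 -0.0083] F [-1.71 -0.92  4.73] M [-0.29   0.455  0.018] grip 0.1348 q7 1.35
DELTA mm [ 0.37 -0.02 -0.89] twist -0.0813
time: 13.6
position: [0.5032, 0.2067, 0.0915]
tool_rot: [0.162, -3.128, 0.015]
ft_force: [-2.4, -0.9, 5.8]
grip_width: 0.135
t 13.6 pos [0.5032 0.2067 0.0915] tooly 95.92 tilt [ 0.01   -0.0092] F [-2.42 -0.85  5.82] M [-0.151  0.532  0.072] grip 0.1352 q7 1.27
DELTA mm [ 0.4   0.1  -1.11] twist -0.1602
time: 13.85
position: [0.5032, 0.2067, 0.0914]
tool_rot: [0.038, -3.132, 0.016]
ft_force: [-1.6, -1.6, 6.9]
grip_width: 0.132
t 13.85 pos [0.5032 0.2067 0.0914] tooly 91.4 tilt [ 0.0092 -0.01  ] F [-1.65 -1.6   6.89] M [-0.207  0.523  0.023] grip 0.1322 q7 1.2
DELTA mm [ 0.41  0.11 -1.16] twist -0.2391
```

```bash
python3 -m inch '[[-1,0,-0.1,0.3,0.1],[-1,0,0,0.3,0.08],[-1,0,-0.1,0.3,0.08],[-1,0,0,0.3,0]]' && python3 - <<'E'
from h import *
delta(.5028,.2068,.0926,105.1)
E
python3 -m inch '[[-1,0,-0.1,0.3,0.1],[-1,0,0,0.3,0.08],[-1,0,-0.1,0.3,0.08],[-1,0,0,0.3,0]]' && python3 - <<'E'
from h import *
delta(.5028,.2068,.0926,105.1)
E
```

```text
time: 14.35
position: [0.5032, 0.2065, 0.0915]
tool_rot: [-0.37, -3.112, 0.018]
ft_force: [-1.4, -0.8, 6.3]
grip_width: 0.134
t 14.35 pos [0.5032 0.2065 0.0915] tooly 76.45 tilt [ 0.0062 -0.0122] F [-1.43 -0.83  6.29] M [-0.176  0.489  0.029] grip 0.1341 q7 0.94
DELTA mm [ 0.48  0.21 -1.14] twist -0.5
time: 14.85
position: [0.5032, 0.2063, 0.0914]
tool_rot: [-0.772, -3.039, 0.02]
ft_force: [-1.7, -1.0, 6.2]
grip_width: 0.133
t 14.85 pos [0.5032 0.2063 0.0914] tooly 61.49 tilt [ 0.0028 -0.0136] F [-1.73 -1.04  6.24] M [-0.232  0.532  0.084] grip 0.1325 q7 0.68
DELTA mm [ 0.57  0.27 -1.16] twist -0.7611
```

```bash
python3 -m inch '[[-1,0,-0.2,0.3,0.1],[-1,0,0,0.3,0.08],[-1,0,-0.1,0.3,0.08],[-1,0,0,0.3,0]]' && python3 - <<'E'
from h import *
delta(.5028,.2068,.0926,105.1)
E
python3 -m inch '[[-1,0,-0.2,0.3,0.1],[-1,0,0,0.3,0.08],[-1,0,-0.1,0.3,0.08],[-1,0,0,0.3,0]]' && python3 - <<'E'
from h import *
delta(.5028,.2068,.0926,105.1)
E
```

```text
time: 15.35
position: [0.503, 0.2061, 0.0914]
tool_rot: [-1.162, -2.914, 0.021]
ft_force: [-2.9, -0.6, 5.6]
grip_width: 0.134
t 15.35 pos [0.503  0.2061 0.0914] tooly 46.53 tilt [-0.0009 -0.0139] F [-2.92 -0.57  5.61] M [-0.26   0.511  0.027] grip 0.1341 q7 0.43
DELTA mm [ 0.65  0.34 -1.2 ] twist -1.0222
time: 15.85
position: [0.503, 0.206, 0.0914]
tool_rot: [-1.532, -2.74, 0.021]
ft_force: [-2.3, -0.5, 7.4]
grip_width: 0.133
t 15.85 pos [0.503  0.206  0.0914] tooly 31.57 tilt [-0.0046 -0.0131] F [-2.34 -0.48  7.39] M [-0.299  0.543  0.066] grip 0.1328 q7 0.17
DELTA mm [ 0.8   0.29 -1.19] twist -1.2833
```

```bash
python3 -m inch '[[-1,0,-0.1,0.3,0.07],[-1,0,0,0.3,0.05],[-1,0,0,0.3,0]]' && python3 - <<'E'
from h import *
delta(.5028,.2068,.0926,105.1)
E
python3 -m inch '[[-1,0,0,0.3,0.04],[-1,0,0,0.3,0]]' && python3 - <<'E'
from h import *
delta(.5028,.2068,.0926,105.1)
E
```

```text
time: 16.23
position: [0.5029, 0.2059, 0.0914]
tool_rot: [-1.692, -2.645, 0.022]
ft_force: [-1.6, -1.0, 5.5]
grip_width: 0.128
t 16.23 pos [0.5029 0.2059 0.0914] tooly 24.79 tilt [-0.0062 -0.0127] F [-1.56 -1.01  5.47] M [-0.258  0.59   0.088] grip 0.1284 q7 0.06
DELTA mm [ 0.86  0.31 -1.26] twist -1.4017
time: 16.48
position: [0.5028, 0.2059, 0.0914]
tool_rot: [-1.741, -2.613, 0.022]
ft_force: [-2.4, -2.0, 6.4]
grip_width: 0.135
t 16.48 pos [0.5028 0.2059 0.0914] tooly 22.64 tilt [-0.0066 -0.0126] F [-2.44 -2.02  6.41] M [-0.316  0.527  0.055] grip 0.1355 q7 0.02
DELTA mm [ 0.84  0.3  -1.25] twist -1.4392
```

```bash
python3 -m inch '[[-1,0,0,0.3,0.03],[-1,0,0,0.3,0]]' && python3 -c "
from h import *
delta(.5028,.2068,.0926,105.1)"
python3 -m inch '[[-1,0,0,0.3,0.03],[-1,0,0,0.3,0]]' && python3 -c "
from h import *
delta(.5028,.2068,.0926,105.1)"
```

```text
time: 16.73
position: [0.5028, 0.2059, 0.0913]
tool_rot: [-1.777, -2.589, 0.023]
ft_force: [-3.3, -0.6, 6.5]
grip_width: 0.133
t 16.73 pos [0.5028 0.2059 0.0913] tooly 21.08 tilt [-0.007  -0.0126] F [-3.26 -0.6   6.5 ] M [-0.301  0.559  0.078] grip 0.1328 q7 -0.0
DELTA mm [ 0.85  0.32 -1.26] twist -1.4664
time: 16.98
position: [0.5028, 0.2059, 0.0914]
tool_rot: [-1.812, -2.565, 0.023]
ft_force: [-3.0, -0.8, 6.2]
grip_width: 0.137
t 16.98 pos [0.5028 0.2059 0.0914] tooly 19.53 tilt [-0.0074 -0.0124] F [-3.01 -0.75  6.24] M [-0.266  0.577  0.077] grip 0.1372 q7 -0.03
DELTA mm [ 0.86  0.28 -1.25] twist -1.4935
```

```bash
python3 -m inch '[[-1,0,0,0.3,0.025],[-1,0,0,0.3,0]]' && python3 -c "
from h import *
delta(.5028,.2068,.0926,105.1)"
python3 -m inch '[[-1,0,0,0.3,0.02],[-1,0,0,0.3,0]]' && python3 -c "
from h import *
delta(.5028,.2068,.0926,105.1)"
```

```text
time: 17.23
position: [0.5028, 0.2059, 0.0914]
tool_rot: [-1.84, -2.545, 0.023]
ft_force: [-2.2, -1.0, 5.8]
grip_width: 0.137
t 17.23 pos [0.5028 0.2059 0.0914] tooly 18.27 tilt [-0.0077 -0.0124] F [-2.24 -1.03  5.78] M [-0.316  0.556  0.075] grip 0.1375 q7 -0.05
DELTA mm [ 0.88  0.3  -1.25] twist -1.5154
time: 17.48
position: [0.5028, 0.2059, 0.0914]
tool_rot: [-1.86, -2.53, 0.023]
ft_force: [-1.3, -0.6, 6.8]
grip_width: 0.138
t 17.48 pos [0.5028 0.2059 0.0914] tooly 17.35 tilt [-0.0082 -0.0124] F [-1.3  -0.62  6.77] M [-0.29   0.586  0.149] grip 0.138 q7 -0.07
DELTA mm [ 0.86  0.28 -1.26] twist -1.5315
```

```bash
python3 -m inch '[[-1,0,0,0.3,0.01],[-1,0,0,0.3,0.01]]' && python3 -c "
from h import *
delta(.5028,.2068,.0926,105.1)"
```

```text
time: 17.73
position: [0.5028, 0.2059, 0.0914]
tool_rot: [-1.88, -2.516, 0.024]
ft_force: [-2.6, -0.8, 6.4]
grip_width: 0.136
t 17.73 pos [0.5028 0.2059 0.0914] tooly 16.45 tilt [-0.0087 -0.0124] F [-2.58 -0.76  6.37] M [-0.363  0.54   0.281] grip 0.1357 q7 -0.08
DELTA mm [ 0.82  0.27 -1.25] twist -1.5472
```

Stop felt at 0.28 N m (plug about 1.4). Turning back.

```bash
python3 -m inch '[[-1,0,0,0.3,-0.1],[-1,0,0.1,0.3,-0.1],[-1,0,0.1,0.3,-0.1],[-1,0,0.1,0.3,-0.1],[-1,0,0,0.3,0]]' && python3 -c "
from h import *
delta(.5028,.2068,.0926,105.1)"
python3 -m inch '[[-1,0,0.1,0.3,-0.1],[-1,0,0.1,0.3,-0.1],[-1,0,0.1,0.3,-0.1],[-1,0,0.1,0.3,-0.1],[-1,0,0,0.3,0]]' && python3 -c "
from h import *
delta(.5028,.2068,.0926,105.1)"
```

```text
time: 18.35
position: [0.503, 0.2058, 0.0913]
tool_rot: [-1.313, -2.849, 0.023]
ft_force: [-2.7, -1.7, 5.9]
grip_width: 0.133
t 18.35 pos [0.503  0.2058 0.0913] tooly 40.51 tilt [-0.0021 -0.0152] F [-2.71 -1.66  5.92] M [-0.205  0.538 -0.068] grip 0.1329 q7 0.33
DELTA mm [ 0.84  0.49 -1.27] twist -1.1274
time: 18.98
position: [0.5032, 0.2061, 0.0914]
tool_rot: [-0.691, -3.056, 0.02]
ft_force: [-2.4, -0.9, 6.3]
grip_width: 0.137
t 18.98 pos [0.5032 0.2061 0.0914] tooly 64.51 tilt [ 0.0052 -0.014 ] F [-2.37 -0.9   6.25] M [-0.135  0.54  -0.08 ] grip 0.1365 q7 0.74
DELTA mm [ 0.7   0.44 -1.16] twist -0.7084
```

```bash
python3 -m inch '[[-1,0,0.1,0.3,-0.1],[-1,0,0.1,0.3,-0.1],[-1,0,0.1,0.3,-0.1],[-1,0,0.1,0.3,-0.1],[-1,0,0,0.3,0]]' && python3 -c "
from h import *
delta(.5028,.2068,.0926,105.1)"
python3 -m inch '[[-1,0,0.1,0.3,-0.08],[-1,0,0.1,0.3,-0.07],[-1,0,0,0.3,0]]' && python3 -c "
from h import *
delta(.5028,.2068,.0926,105.1)"
```

```text
time: 19.6
position: [0.5034, 0.2064, 0.0915]
tool_rot: [-0.04, -3.13, 0.015]
ft_force: [-1.6, -1.0, 7.1]
grip_width: 0.136
t 19.6 pos [0.5034 0.2064 0.0915] tooly 88.52 tilt [ 0.011  -0.0096] F [-1.59 -0.99  7.07] M [-0.108  0.567 -0.023] grip 0.1363 q7 1.15
DELTA mm [ 0.57  0.37 -1.12] twist -0.2893
time: 19.98
position: [0.5034, 0.2065, 0.0915]
tool_rot: [0.207, -3.123, 0.012]
ft_force: [-2.3, -1.3, 5.8]
grip_width: 0.137
t 19.98 pos [0.5034 0.2065 0.0915] tooly 97.58 tilt [ 0.0125 -0.0071] F [-2.29 -1.34  5.78] M [-0.115  0.565 -0.131] grip 0.1366 q7 1.3
DELTA mm [ 0.55  0.35 -1.11] twist -0.1312
```

```bash
for i in 1; do :; done; python3 -m inch '[[-1,0,0,0.3,-0.04],[-1,0,0,0.3,0]]' && python3 -c "
from h import *
delta(.5028,.2068,.0926,105.1)"
python3 -m inch '[[-1,0,0,0.3,-0.03],[-1,0,0,0.3,0]]' && python3 -c "
from h import *
delta(.5028,.2068,.0926,105.1)"
```

```text
time: 20.23
position: [0.5034, 0.2066, 0.0915]
tool_rot: [0.275, -3.117, 0.011]
ft_force: [-2.3, -0.4, 6.0]
grip_width: 0.14
t 20.23 pos [0.5034 0.2066 0.0915] tooly 100.08 tilt [ 0.0129 -0.006 ] F [-2.31 -0.39  6.02] M [-0.118  0.513 -0.07 ] grip 0.1404 q7 1.35
DELTA mm [ 0.55  0.34 -1.11] twist -0.0877
time: 20.48
position: [0.5034, 0.2065, 0.0915]
tool_rot: [0.326, -3.112, 0.01]
ft_force: [-2.6, -1.2, 7.0]
grip_width: 0.133
t 20.48 pos [0.5034 0.2065 0.0915] tooly 101.97 tilt [ 0.0132 -0.0051] F [-2.55 -1.16  6.98] M [-0.142  0.526 -0.139] grip 0.1333 q7 1.38
DELTA mm [ 0.53  0.39 -1.11] twist -0.0546
```

```bash
python3 -m inch '[[-1,0,0,0.3,-0.025],[-1,0,0,0.3,0]]' && python3 -c "
from h import *
delta(.5028,.2068,.0926,105.1)"
python3 -m inch '[[-1,0,0,0.3,-0.02],[-1,0,0,0.3,0]]' && python3 -c "
from h import *
delta(.5028,.2068,.0926,105.1)"
```

```text
time: 20.72
position: [0.5034, 0.2066, 0.0915]
tool_rot: [0.37, -3.107, 0.009]
ft_force: [-2.3, -0.9, 5.5]
grip_width: 0.134
t 20.73 pos [0.5034 0.2066 0.0915] tooly 103.57 tilt [ 0.0134 -0.0042] F [-2.33 -0.87  5.52] M [-0.079  0.509 -0.144] grip 0.1339 q7 1.41
DELTA mm [ 0.5   0.34 -1.1 ] twist -0.0267
time: 20.98
position: [0.5034, 0.2066, 0.0915]
tool_rot: [0.405, -3.102, 0.008]
ft_force: [-2.2, -0.2, 6.9]
grip_width: 0.135
t 20.98 pos [0.5034 0.2066 0.0915] tooly 104.88 tilt [ 0.0135 -0.0033] F [-2.19 -0.16  6.91] M [-0.134  0.501 -0.108] grip 0.1353 q7 1.43
DELTA mm [ 0.52  0.34 -1.1 ] twist -0.0039
```

```bash
python3 -m inch '[[-1,0,0,0.3,-0.02],[-1,0,0,0.3,0]]' && python3 -c "
from h import *
delta(.5028,.2068,.0926,105.1)"
python3 -m inch '[[-1,0,0,0.3,-0.015],[-1,0,0,0.3,0]]' && python3 -c "
from h import *
delta(.5028,.2068,.0926,105.1)"
```

```text
time: 21.22
position: [0.5034, 0.2066, 0.0915]
tool_rot: [0.44, -3.097, 0.007]
ft_force: [-3.3, -1.2, 5.9]
grip_width: 0.137
t 21.23 pos [0.5034 0.2066 0.0915] tooly 106.18 tilt [ 0.0136 -0.0025] F [-3.25 -1.24  5.87] M [-0.097  0.538 -0.088] grip 0.1367 q7 1.45
DELTA mm [ 0.51  0.37 -1.11] twist 0.0188
time: 21.48
position: [0.5034, 0.2066, 0.0915]
tool_rot: [0.467, -3.093, 0.006]
ft_force: [-3.2, -0.4, 5.8]
grip_width: 0.133
t 21.48 pos [0.5034 0.2066 0.0915] tooly 107.19 tilt [ 0.0137 -0.0017] F [-3.25 -0.44  5.8 ] M [-0.121  0.531 -0.077] grip 0.1326 q7 1.47
DELTA mm [ 0.49  0.35 -1.11] twist 0.0364
```

```bash
python3 -m inch '[[-1,0,0,0.3,-0.015],[-1,0,0,0.3,0]]' && python3 -c "
from h import *
delta(.5028,.2068,.0926,105.1)"
python3 -m inch '[[-1,0,0,0.3,-0.012],[-1,0,0,0.3,0]]' && python3 -c "
from h import *
delta(.5028,.2068,.0926,105.1)"
```

```text
time: 21.72
position: [0.5034, 0.2066, 0.0915]
tool_rot: [0.495, -3.089, 0.005]
ft_force: [-1.3, -0.2, 6.2]
grip_width: 0.128
t 21.73 pos [0.5034 0.2066 0.0915] tooly 108.19 tilt [ 0.0137 -0.001 ] F [-1.27 -0.23  6.23] M [-0.072  0.526 -0.097] grip 0.1279 q7 1.49
DELTA mm [ 0.51  0.34 -1.12] twist 0.054
time: 21.98
position: [0.5034, 0.2066, 0.0915]
tool_rot: [0.517, -3.085, 0.004]
ft_force: [-2.7, -0.6, 7.0]
grip_width: 0.138
t 21.98 pos [0.5034 0.2066 0.0915] tooly 109.02 tilt [ 0.0138 -0.0003] F [-2.71 -0.63  6.97] M [-0.09   0.467 -0.087] grip 0.1384 q7 1.5
DELTA mm [ 0.5   0.39 -1.11] twist 0.0684
```

```bash
python3 -m inch '[[-1,0,0,0.3,-0.015],[-1,0,0,0.3,0]]' && python3 -c "
from h import *
delta(.5028,.2068,.0926,105.1)"
python3 -m inch '[[-1,0,0,0.3,-0.012],[-1,0,0,0.3,0]]' && python3 -c "
from h import *
delta(.5028,.2068,.0926,105.1)"
```

```text
time: 22.22
position: [0.5034, 0.2066, 0.0915]
tool_rot: [0.544, -3.08, 0.003]
ft_force: [-3.0, -0.5, 5.7]
grip_width: 0.138
t 22.23 pos [0.5034 0.2066 0.0915] tooly 110.03 tilt [0.0138 0.0005] F [-3.02 -0.54  5.68] M [-0.113  0.485 -0.144] grip 0.1378 q7 1.52
DELTA mm [ 0.47  0.36 -1.1 ] twist 0.086
time: 22.48
position: [0.5034, 0.2066, 0.0915]
tool_rot: [0.566, -3.076, 0.002]
ft_force: [-2.3, -1.0, 6.1]
grip_width: 0.135
t 22.48 pos [0.5034 0.2066 0.0915] tooly 110.86 tilt [0.0137 0.0012] F [-2.34 -0.96  6.09] M [-0.115  0.557 -0.121] grip 0.1348 q7 1.54
DELTA mm [ 0.47  0.37 -1.11] twist 0.1005
```

```bash
python3 -m inch '[[-1,0,0,0.3,-0.015],[-1,0,0,0.3,0]]' && python3 -c "
from h import *
delta(.5028,.2068,.0926,105.1)"
python3 -m inch '[[-1,0,0,0.3,-0.012],[-1,0,0,0.3,0]]' && python3 -c "
from h import *
delta(.5028,.2068,.0926,105.1)
im=grab('wrist');save('w5',cv2.resize(im['color'][150:330,220:420],(800,720))[:600])"
```

```text
time: 22.72
position: [0.5034, 0.2066, 0.0915]
tool_rot: [0.593, -3.071, 0.001]
ft_force: [-2.3, -0.7, 5.6]
grip_width: 0.133
t 22.73 pos [0.5034 0.2066 0.0915] tooly 111.86 tilt [0.0137 0.002 ] F [-2.34 -0.73  5.61] M [-0.067  0.511 -0.13 ] grip 0.1333 q7 1.55
DELTA mm [ 0.48  0.36 -1.13] twist 0.118
time: 22.98
position: [0.5034, 0.2066, 0.0915]
tool_rot: [0.614, -3.067, -0.0]
ft_force: [-3.1, 0.2, 5.5]
grip_width: 0.135
t 22.98 pos [0.5034 0.2066 0.0915] tooly 112.66 tilt [0.0136 0.0028] F [-3.05  0.2   5.55] M [-0.105  0.502 -0.207] grip 0.1352 q7 1.57
DELTA mm [ 0.48  0.39 -1.1 ] twist 0.1319
```

View pics/w5.png

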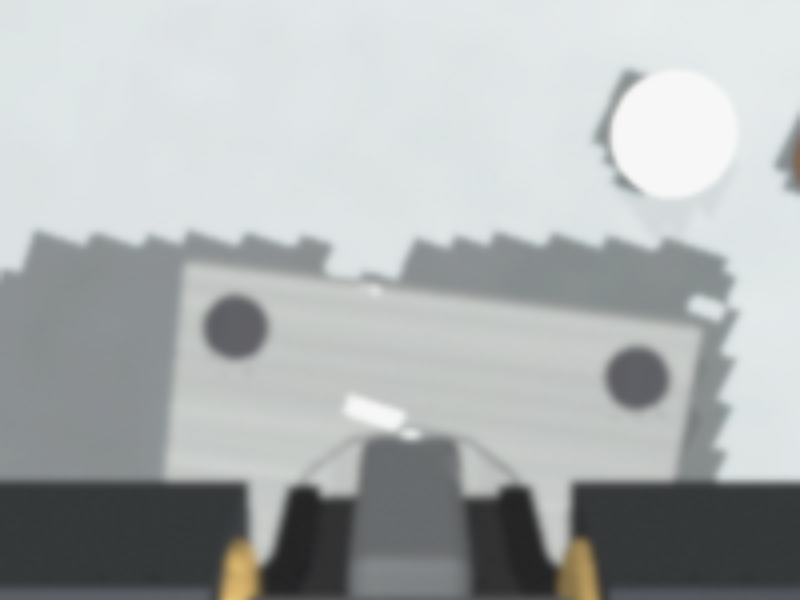

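The key is still square in the jaws. The stops at φ=1.54 and -0.13 are symmetric about 0.70, which fits 0..1.4 plus play. One small nudge will confirm.

```bash
python3 -m inch '[[-1,0,0,0.3,-0.008],[-1,0,0,0.3,-0.008]]' && python3 -c "
from h import *
delta(.5028,.2068,.0926,105.1)"
```

```text
time: 23.28
position: [0.5034, 0.2066, 0.0915]
tool_rot: [0.641, -3.061, -0.002]
ft_force: [-3.0, -0.6, 5.8]
grip_width: 0.131
t 23.27 pos [0.5034 0.2066 0.0915] tooly 113.65 tilt [0.0135 0.0038] F [-2.98 -0.63  5.78] M [-0.155  0.513 -0.335] grip 0.1313 q7 1.59
DELTA mm [ 0.46  0.43 -1.12] twist 0.1493
```

```bash
python3 -m inch '[[-1,0,0,0.2,0.08],[-1,0,0,0.1,0.065],[-1,0.3,0.1,0,0]]' && python3 -c "
from h import *
delta(.5027,.2065,.0926,105.1)"
python3 -m inch '[[-1,0.2,0,-1.5,0],[-1,0,0,-1.5,0],[-1,0,0,0,0]]' && python3 -c "
from h import *
delta(.5027,.2065,.0926,105.1)"
```

```text
time: 23.65
position: [0.5032, 0.2074, 0.0919]
tool_rot: [0.418, -3.1, -0.002]
ft_force: [-0.4, -1.0, 4.4]
grip_width: 0.131
t 23.65 pos [0.5032 0.2074 0.0919] tooly 105.37 tilt [0.0132 0.0031] F [-0.39 -0.97  4.4 ] M [-0.199  0.121  0.004] grip 0.1314 q7 1.45
DELTA mm [ 0.7  -0.74 -0.72] twist 0.0047
time: 24.02
position: [0.5027, 0.207, 0.0935]
tool_rot: [0.422, -3.099, -0.001]
ft_force: [-0.6, 0.1, -1.3]
grip_width: 0.131
t 24.02 pos [0.5027 0.207  0.0935] tooly 105.52 tilt [0.0142 0.0025] F [-0.58  0.11 -1.3 ] M [ 0.067 -0.005  0.034] grip 0.1309 q7 1.45
DELTA mm [ 0.1  -0.49  0.9 ] twist 0.0073
```

```bash
python3 -m inch '[[-1,0,-0.4,-1.5,0.007],[-1,0,0,-2,0],[-1,0,0,-2,0],[-1,0,0,0,0]]' && python3 -c "
from h import *
delta(.5027,.2065,.0926,105.1)"
python3 -m inch '[[-1,0,0,-2,0],[-1,0,0,-2,0],[-1,0,0,-3,0],[-1,0,0,0,0]]' && python3 -c "
from h import *
delta(.5027,.2065,.0926,105.1)"
```

```text
time: 24.52
position: [0.5027, 0.2065, 0.0989]
tool_rot: [0.411, -3.1, -0.0]
ft_force: [-0.8, 0.2, -0.4]
grip_width: 0.135
t 24.52 pos [0.5027 0.2065 0.0989] tooly 105.11 tilt [0.0147 0.0022] F [-0.79  0.22 -0.4 ] M [ 0.039  0.032 -0.032] grip 0.135 q7 1.44
DELTA mm [-0.11  0.03  6.27] twist 0.0002
time: 25.02
position: [0.5029, 0.2065, 0.1065]
tool_rot: [0.411, -3.1, -0.001]
ft_force: [0.5, -0.7, -1.1]
grip_width: 0.138
t 25.02 pos [0.5029 0.2065 0.1065] tooly 105.11 tilt [0.0145 0.0023] F [ 0.54 -0.74 -1.07] M [0.071 0.019 0.038] grip 0.1379 q7 1.44
DELTA mm [-0.02  0.02 13.91] twist 0.0002
```

```bash
python3 -m inch '[[-1,0,0,-4,0],[-1,0,0,-8,0],[-1,0,0,-15,0],[-1,0,0,-30,0],[-1,0,0,-30,0]]' && python3 -m inch '[[-1,0,0,0,0.13],[-1,0,0,0,0.13],[-1,0,0,0,0.12],[-1,0,0,0,0]]' && python3 -c "
from h import *
delta(.4959,-.1743,.185,83.3)"
```

```text
time: 25.65
position: [0.503, 0.206, 0.1963]
tool_rot: [0.411, -3.096, 0.001]
ft_force: [-0.1, 0.8, -0.7]
grip_width: 0.135
time: 26.15
position: [0.5061, 0.2072, 0.2049]
tool_rot: [-0.199, -3.127, -0.003]
ft_force: [-0.1, -0.3, -1.4]
grip_width: 0.134
t 26.15 pos [0.5061 0.2072 0.2049] tooly 82.7 tilt [0.0079 0.0013] F [-0.09 -0.32 -1.4 ] M [-0.009 -0.012  0.008] grip 0.1341 q7 1.04
DELTA mm [ -38.53 -379.73   19.11] twist -0.0104
```

```bash
python3 -m inch '[[-1,-6,-54,0,0],[-1,-6,-54,0,0],[-1,-6,-54,0,0],[-1,-6,-54,0,0],[-1,-6,-54,0,0]]' && python3 -m inch '[[-1,-5,-54,5,0],[-1,-4,-50,10,0],[-1,0,0,0,0],[-1,0,0,0,0]]' && python3 -c "
from h import *
delta(.4959,-.1743,.1,83.3)"
```

```text
time: 26.78
position: [0.505, -0.0661, 0.2074]
tool_rot: [-0.16, -3.135, -0.008]
ft_force: [1.0, -0.1, -0.3]
grip_width: 0.138
time: 27.28
position: [0.5028, -0.1789, 0.1946]
tool_rot: [0.159, 3.135, 0.007]
ft_force: [0.4, 0.5, -0.8]
grip_width: 0.133
t 27.27 pos [ 0.5028 -0.1789  0.1946] tooly 84.19 tilt [-0.0021  0.0044] F [ 0.41  0.52 -0.81] M [0.119 0.007 0.019] grip 0.133 q7 1.81
DELTA mm [ 7.52  3.42 94.6 ] twist 0.0155
```

```bash
python3 -m inch '[[-1,7.5,3.4,20,0.015],[-1,0,0,30,0],[-1,0,0,30,0],[-1,0,0,20,0],[-1,0,0,0,0]]' && python3 -c "
from h import *
delta(.4959,-.1743,.075,83.3)"
```

```text
time: 27.9
position: [0.4996, -0.1652, 0.0946]
tool_rot: [0.153, 3.131, 0.012]
ft_force: [1.1, 0.0, 0.2]
grip_width: 0.132
t 27.9 pos [ 0.4996 -0.1652  0.0946] tooly 84.4 tilt [-0.0063  0.0081] F [1.07 0.03 0.24] M [-0.008 -0.022  0.028] grip 0.1324 q7 1.85
DELTA mm [ 2.87 -9.54 19.46] twist 0.0192
```

```bash
python3 -m inch '[[-1,2.9,-9.5,8,0.019],[-1,0,0,6,0],[-1,0,0,0,0],[-1,0,0,0,0]]' && python3 -c "
from h import *
delta(.4959,-.1743,.0466,83.3)"
```

```text
time: 28.4
position: [0.4979, -0.1741, 0.0824]
tool_rot: [0.18, 3.125, 0.013]
ft_force: [0.1, 0.1, -0.4]
grip_width: 0.138
t 28.4 pos [ 0.4979 -0.1741  0.0824] tooly 83.41 tilt [-0.0106  0.0086] F [ 0.05  0.13 -0.43] M [-0.019  0.061 -0.038] grip 0.1384 q7 1.86
DELTA mm [ 2.31 -0.69 35.79] twist 0.0018
```

```bash
python3 -m inch '[[-1,2.3,-0.7,4,0.002],[-1,0,0,5,0],[-1,0,0,4,0],[-1,0,0,0,0]]' && python3 -c "
from h import *
delta(.4959,-.1743,.0466,83.3)"
```

```text
time: 28.9
position: [0.4957, -0.1744, 0.0688]
tool_rot: [0.183, 3.125, 0.013]
ft_force: [-0.5, 0.2, -1.8]
grip_width: 0.13
t 28.9 pos [ 0.4957 -0.1744  0.0688] tooly 83.29 tilt [-0.0112  0.0088] F [-0.45  0.15 -1.82] M [ 0.008  0.041 -0.04 ] grip 0.1301 q7 1.87
DELTA mm [ 0.07 -0.03 22.2 ] twist -0.0001
```

```bash
python3 -m inch '[[-1,0,0,3,0],[-1,0,0,3,0],[-1,0,0,0,0]]' && python3 -m inch '[[-1,0,0,3,0],[-1,0,0,3,0],[-1,0,0,3,0],[-1,0,0,0,0]]' && python3 -c "
from h import *
delta(.4959,-.1743,.0466,83.3)"
```

```text
time: 29.28
position: [0.4959, -0.1744, 0.0624]
tool_rot: [0.183, 3.125, 0.013]
ft_force: [0.2, -0.3, -1.7]
grip_width: 0.134
time: 29.78
position: [0.496, -0.1743, 0.0527]
tool_rot: [0.183, 3.125, 0.013]
ft_force: [-0.6, 0.3, -0.1]
grip_width: 0.134
t 29.77 pos [ 0.496  -0.1743  0.0527] tooly 83.3 tilt [-0.0112  0.0087] F [-0.64  0.26 -0.13] M [-0.003 -0.008 -0.055] grip 0.1337 q7 1.88
DELTA mm [ 0.2  -0.08  6.14] twist 0.0001
```

```bash
python3 -m inch '[[-1,0,0,2.5,0],[-1,0,0,1.5,0],[-1,0,0,0,0]]' && python3 -m inch '[[-1,0,0,1,0],[-1,0,0,0.6,0],[-1,0,0,0,0]]' && python3 -c "
from h import *
delta(.4959,-.1743,.0466,83.3)"
```

```text
time: 30.15
position: [0.4961, -0.1743, 0.0485]
tool_rot: [0.183, 3.124, 0.013]
ft_force: [0.2, -0.1, -0.4]
grip_width: 0.135
time: 30.52
position: [0.4963, -0.1743, 0.047]
tool_rot: [0.183, 3.124, 0.013]
ft_force: [-0.5, -0.5, -1.6]
grip_width: 0.134
t 30.52 pos [ 0.4963 -0.1743  0.047 ] tooly 83.3 tilt [-0.0116  0.0087] F [-0.53 -0.47 -1.64] M [-0.     0.044  0.031] grip 0.1343 q7 1.89
DELTA mm [ 0.41 -0.02  0.36] twist -0.0
```

```bash
python3 -m inch '[[-1,0,0,0.8,0],[-1,0,0,0,0]]' && python3 -m inch '[[-1,0,0,0.8,0],[-1,0,0,0,0]]' && python3 -c "
from h import *
delta(.4959,-.1743,.0466,83.3)"
```

```text
time: 30.78
position: [0.4966, -0.1744, 0.0468]
tool_rot: [0.183, 3.124, 0.013]
ft_force: [-0.4, 0.5, 0.1]
grip_width: 0.136
time: 31.02
position: [0.4967, -0.1744, 0.0467]
tool_rot: [0.183, 3.124, 0.014]
ft_force: [-0.8, 0.1, -0.4]
grip_width: 0.136
t 31.02 pos [ 0.4967 -0.1744  0.0467] tooly 83.3 tilt [-0.0122  0.0094] F [-0.8   0.13 -0.43] M [ 0.005 -0.009  0.005] grip 0.1356 q7 1.89
DELTA mm [0.84 0.01 0.14] twist -0.0
```

```bash
python3 -m inch '[[-1,0.5,0,0.6,0],[0.3,0,0,0,0],[0.3,0,0,0,0],[0.3,0,0,0,0],[0.3,0,0,0,0]]' && python3 -m inch '[[0.3,0,0,0,0],[0.3,0,0,0,0],[0.3,0,0,0,0]]' && python3 -m inch '[[0.3,0,0,-15,0],[0.3,0,0,-30,0],[0.3,0,0,-50,0],[0.3,0,0,-50,0],[0.3,0,0,0,0]]' && python3 - <<'E'
from h import *
a=grab("wrist");b=grab("top")
delta(.4959,-.1743,.0466,83.3)
for im,l in((a,300),(b,480)):
    P=cloud(im);z=P[...,2]
    ok=np.hypot(P[...,0]-.496,P[...,1]+.173)<.05
    m=ok&(z>.07)&(z<.1);m[l:]=0
    if m.sum():
        r=cv2.minAreaRect(P[m][:,:2].astype(np.float32)*1000);print(m.sum(),np.median(z[m]),np.round(r[0],1),np.round(r[1],1),r[2])
save("w6",np.hstack([cv2.resize(a["color"][120:320,220:420],(400,400)),cv2.resize(b["color"][130:330,180:480],(400,267))[:,:].repeat(1,0) if 0 else cv2.resize(b["color"][90:290,170:450],(400,400))]))
E
```

```text
time: 31.65
position: [0.4965, -0.1743, 0.046]
tool_rot: [0.183, 3.123, 0.013]
ft_force: [-0.1, -0.1, -0.0]
grip_width: 0.505
time: 32.02
position: [0.4964, -0.1743, 0.0458]
tool_rot: [0.183, 3.123, 0.013]
ft_force: [0.3, 0.4, -1.0]
grip_width: 0.645
time: 32.65
position: [0.4946, -0.1763, 0.1992]
tool_rot: [0.185, 3.12, 0.012]
ft_force: [-0.1, -0.3, -0.9]
grip_width: 0.646
t 32.75 pos [ 0.4923 -0.1754  0.1952] tooly 83.23 tilt [-0.0082  0.009 ] F [ 0.19 -0.65 -1.02] M [-0.043  0.031  0.015] grip 0.6506 q7 1.79
DELTA mm [-2.2500e+00  1.3000e-01  1.4863e+02] twist -0.0012
636 0.08400369899161114 [ 495.6 -174.9] [11.6 33.7] 83.08232879638672
9 0.08079227478745783 [ 480.1 -172.2] [9.6 2.6] 67.77935028076172
```

View pics/w6.png

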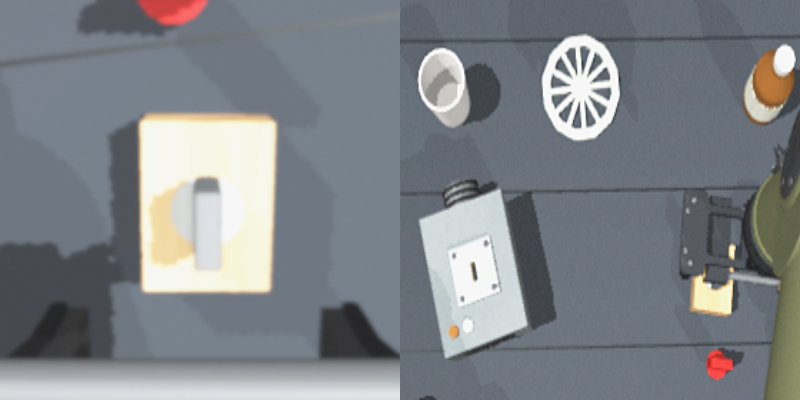

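The key stands upright in the holder (crop (205,225)) with its grip top at 0.084 m, the same as at the start. The switch slot looks square with the plate, as at the start, and the beaker, rosette and bottle haven't moved. Handing in.

```bash
python3 -c "
from bench import ctrl
print(ctrl.close_job())"
```

```text
the job is handed in; nothing more can be done
None
```

The fume extractor reset is done and handed in at about 33 s of the 72 s allowed. The hand-in returns no verdict, so the result rests on the checks below.

**What I did:**
- **Insertion:** I took the grey key from its holder and pushed it fully into the smaller unit's switch. There was no contact force on the way in, and about 6 N with the collar pressing the plate down about 1 mm.
- **Turning:** I turned it clockwise to its stop and back to the home stop, keeping about 6 N on the plate throughout.
- **Return:** I centred the key in its play and drew it out freely. Then I stood it back in the holder, released it and moved clear.

**Last checks:**
- **Key:** its grip top is at 0.084 m and it stands within 1 mm of its starting place, so it is fully down.
- **Scene:** the switch slot looks square with its plate in the last picture. The beaker, rosette and bottle look unmoved; I judged these by eye.

**What disagreed:**
- **Play:** the key's play felt like about 0.13 rad each way, not 0.08. The two stops lay evenly about the plug's range (1.54 and -0.13 rad, centred on 0.70), so I took both as reached.
- **Stop moments:** the peaks I read at the stops were 0.28 and 0.34 N m. That is above the advised 0.15–0.2 but below the 0.4 limit.

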